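Fit the bottle rack on the warmer's studs

TASK

Put the round bottle rack back on the bottle warmer: pick it up by its upright handle, hold it over the warmer and turn it under light pressure until its three holes find the three studs, then slide it gently down, without forcing, until it lies flat and fully home on the heater plate, and let go. Leave the bottles, the teat case and the formula dispenser where they stand.

Things in the scene. Friction and masses are not known exactly. Their poses are not given: they have to be found in the camera images.
- warmer: fixed round grey plastic bottle warmer, 160 mm across (rubber foot 166 mm) and 75 mm high, plus the heater plate on top. Its front (-x side) has a box panel with a knob that reaches 117 mm from the axis and stays below 60 mm. Origin: centre of its underside, on the work surface; z up. Pressing the rack on it with more than 30 N counts as forcing.
- plate_top (a point): centre of the upper face of the steel heater plate (124 mm across), on the warmer's axis 80 mm above its origin, axes as the warmer's. 3 steel studs stand on the plate 120 deg apart at 36 mm radius: 8 mm thick, 15 mm tall, top 3 mm tapering to 5 mm. One stud lies 0.15 to 1.05 rad anticlockwise (seen from above) of the warmer's +x: its angle is not measured, see or feel it. Stiff to turn: 1.5 N m.
- rack: loose flat dark-grey metal disc, 110 mm across, 6 mm thick, about 0.18 kg, with 3 round through holes 11.4 mm wide, 120 deg apart at 36 mm radius, the first along its +x. In its middle a white upright handle fin, 44 mm long (x), 14 mm thick (y), top 48 mm above the underside. Origin: centre of the underside; z up. Starts flat on the work surface; home, its origin is at the plate_top point.
- bottle_a: bystander: empty glass baby bottle, 62 mm across, 140 mm high, standing; origin at the centre of its underside
- bottle_b: bystander: the other empty glass baby bottle, of the same size; origin at the centre of its underside
- teat_case: bystander: blue rounded teat case, 72 mm across, 58 mm high; origin at the centre of its underside
- dispenser: bystander: clear formula dispenser with a white twist cap, 70 mm across, 92 mm high; origin at the centre of its underside
There are look-alikes about, which are no part of the job. There is more than one size of the warmer; the job needs the smallest.

How it is judged:
On the way, in this order (a step that is already met when the one before it is completed fails the run):
1. the rack is lifted clear of the work surface (height (world z) of rack above 0.03 m and contact force between rack and the fingers above 1 N), for 0.2 s.
2. the rack lies fully home on the heater plate, all three studs through its holes (z of rack in the frame of warmer between 0.077 and 0.083 m and horizontal distance between rack and warmer below 0.004 m and angle between rack's own z axis and vertical below 0.05 rad), for 0.2 s.
At the end, for the whole second after the job is handed in: the rack lies at rest on the heater plate with the studs through its holes: its underside 77 to 83 mm above the warmer's origin, its centre within 4 mm of the warmer's axis, tilted less than 0.05 rad, and let go (all of step 2 and linear speed of rack below 0.02 m/s and contact force between rack and the fingers below 0.1 N); the robot touches nothing.
It fails at once if the rack is forced or dropped on the warmer: more than 30 N between them (contact force between rack and warmer above 30 N).
It fails at once if a bystander is moved more than 30 mm (distance of any of bottle_a, bottle_b, teat_case, dispenser from where it was at the start of the episode above 0.03 m).
It fails at once if a bystander is tipped over (angle between any of bottle_a, bottle_b, teat_case, dispenser's own z axis and vertical above 0.5 rad).
It also fails if it takes over 64 s, if anything falls off the work surface, if the arm or the gripper's body presses on something with over 40 N, if the wrist force passes 120 N, or if a joint passes its speed limit or range.

ROBOT

A 6-joint arm with a two-finger parallel gripper is mounted at the origin on the work surface. World frame = base frame: x ahead of the robot, y to its left, z up, the work surface at z = 0. Lengths are in m, angles in rad, forces in N, time in s.
With the tool pointing down it reaches from about 0.25 to 0.775 m from the base axis. Payload 4 kg.
Tool frame: the origin (TCP) lies where the fingers leave the gripper's body, on its centre line; the fingertips stand 97 mm ahead of it and the grasp point (between the pads) lies 78 mm ahead of it; z points along the fingers, y is the line along which they close (so a half turn about z gives the same grasp; the last joint's range is limited). The gripper opens to 94 mm and grips with 3 to 60 N. Pads are 16 mm wide; open, the fingers measure 119 mm over their backs; the gripper's body (75 mm by 177 mm) begins 78 mm behind the grasp point.
Start: joints at [-1.318, 0.087, 1.371, -0, 1.684, -0.103], TCP at [0.192, -0.516, 0.303] pointing down, gripper open.
Joint ranges: [-3.1, 3.1], [-0.76, 2.03], [0.27, 2.55], [-1.08, 4.22], [0.17, 2.65], [-2.57, 2.57]. Speed limits (rad/s): [2.79, 2.79, 3.14, 3.14, 3.14, 3.14].

INTERFACE

Orientations are given as a 3x3 rotation matrix whose columns are the frame's x, y, z axes.
In Python, from rig import bot gives the robot as it stands.
- The arm moves only by the tool carry_out, never from a script. Its argument "commands" is a list of rows, each an object with "translation": the shift along the tool's x, y, z in mm, a list of three; "roll": the turn about the tool's z in degrees. A call has 1 to 20 rows; each row shifts and turns the commanded pose from where the row before left it, along the tool's axes as they then stand; what a row does not reach is not made up. A row lasts 1/8 s, in which the tool goes at most 62.5 mm and 10.7 degrees, less where a joint would pass 70% of its speed; a pose out of reach is approached as far as the arm can. A call with a gripper value outside its range is refused whole. "hand" is the closure, from 0 (fully open) to 1 (shut), set as the call begins (left out, the last holds). The fingers move at their own pace and stop on an object; "grip_force" is the grip in N (left out, the last holds). Time passes only in rows, so rows that do not move let the fingers close. It gives the time, the measured TCP pose, the force, the opening and the grip force at its end, in the units of the state.
- bot.state(): the state, without advancing time (a new reading comes with each control period).
- bot.snapshot(name): name is "scene" or "top"; returns a dict with "img" (420x560x3 uint8, red, green, blue), "z_map" (420x560 float32, m along the optical axis (not along the pixel's ray), 0 where there is no reading), "fov_y" (degrees; the focal length in pixels is half the picture's height over the tangent of half this angle, whatever the lens; pixels are square), "cx", "cy" (the principal point, pixels), "rvec" (rotation vector, rad) and "tvec" (3), from world to camera coordinates, as OpenCV has them. Camera axes: x right, y down, z forward; pixel columns grow to the right and rows downward; lengths in m; the calibration is good to about 2 mm. A picture is of the moment at which its call begins.
- bot.close_job(): hands the job in; it is judged then, once.
The state is a dict: "time": time; "joints": joint angles; "qvel": joint speeds; "tau": joint torques, N m; "tool_pos": TCP position; "tool_rot": TCP orientation; "force": force on the tool from outside, world axes, zero at the start; "torque": the same for the moment, N m; "finger_gap": opening from 0.0 (shut) to 1.0 (fully open); "grip_force": force on a finger pad.
Only numpy, scipy, OpenCV 4.12 (cv2) and the standard library are available. Lean on these libraries where they do the work, as an engineer would, in place of code of your own. Each camera call takes 0.05 s, during which the arm holds its last target. There are 200 camera calls.

## Working session

There is one attempt and no reset: what is moved stays moved. The work goes in short steps, Python scripts to look and compute and a tool call to move; the robot and the scene stay as the last step left them, time stands still between calls to the robot, and variables do not carry over. Pictures are saved under pics/ and viewed, at most 10 in all, crops included, and the job is handed in when it is done.

Besides the shell and the picture viewer there is one more tool, called after "Emit:" as name([rows], argument=value, ...), one row to a line, values as JSON. carry_out: Moves the arm, as the interface text tells. Its arguments: {"type":"object","properties":{"commands":{"type":"array","items":{"type":"object","properties":{"translation":{"type":"array","items":{"type":"number"}},"roll":{"type":"number"}}}},"hand":{"type":"number"},"grip_force":{"type":"number"}},"required":["commands"]}

```bash
mkdir -p pics; cat > h.py <<'E'
import numpy as np, cv2, pickle
from rig import bot
def snap(name,tag):
    s=bot.snapshot(name); pickle.dump(s,open(f'pics/{tag}.pkl','wb'))
    cv2.imwrite(f'pics/{tag}.png',s['img'][:,:,::-1]); return s
def load(tag): return pickle.load(open(f'pics/{tag}.pkl','rb'))
def cloud(s):
    z=s['z_map'];h,w=z.shape;f=h/2/np.tan(np.radians(s['fov_y'])/2)
    v,u=np.mgrid[:h,:w]
    P=np.stack([(u-s['cx'])/f*z,(v-s['cy'])/f*z,z],-1)
    R=cv2.Rodrigues(np.array(s['rvec'],float))[0]
    return (P-np.array(s['tvec']).ravel())@R   # world
E
python3 - <<'E'
from h import *
for n in('scene','top'):
    s=snap(n,n+'0'); print(n,s['fov_y'],s['cx'],s['cy'],s['rvec'],s['tvec'])
print(bot.state())
E
```

```text
scene 54.54423668745547 276.8081258479403 205.01738962803282 [ 2.05118435  1.54614731 -0.53337911] [-0.2033793  -0.39643437  1.73675613]
top 50.39041763568958 281.62078288798 211.23323331364895 [ 2.14319106 -2.09606594  0.22085472] [0.00316835 0.56529258 1.38500852]
{'time': 0.1, 'joints': array([-1.31812021e+00,  8.78918502e-02,  1.37207435e+00,  1.17373877e-06,
        1.68358723e+00, -1.03090598e-01]), 'qvel': array([ 0.00073111, -0.00203158, -0.00283601, -0.00110697,  0.00052347,
       -0.00030029]), 'tau': array([ 1.75293644e-03, -3.41251230e+01, -3.03302228e+01,  7.17891078e-02,
        3.03757098e-02, -9.32046078e-05]), 'tool_pos': array([ 0.19149762, -0.51527498,  0.30162974]), 'tool_rot': array([[ 9.37379716e-01,  3.48308813e-01, -4.89055527e-04],
       [ 3.48309097e-01, -9.37377815e-01,  1.89880152e-03],
       [ 2.02939504e-04, -1.95024052e-03, -9.99998078e-01]]), 'force': array([ 0.70021583,  0.4584736 , -0.25348888]), 'torque': array([ 0.00572647, -0.01228944, -0.01988581]), 'grip_force': 0.0, 'finger_gap': 0.9989465044667528}
```

View pics/scene0.png

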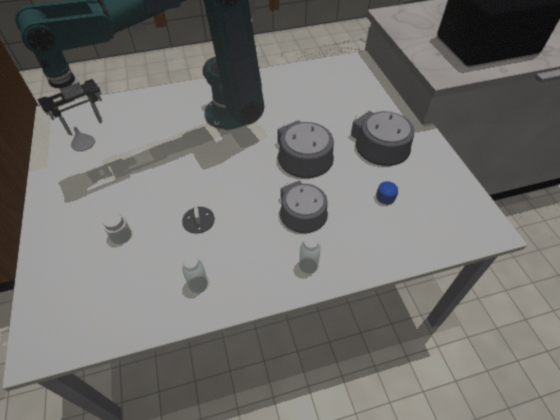

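View pics/top0.png

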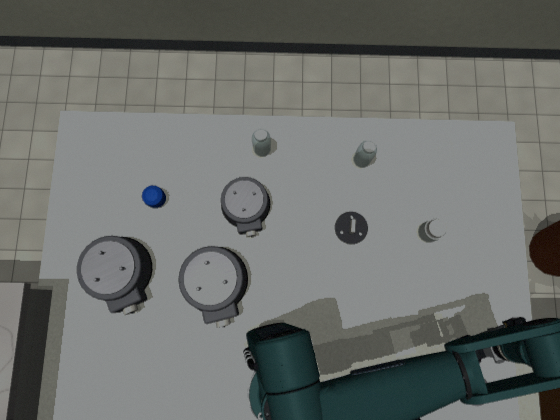

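Three warmers in the top view: (246,202), (213,278) and (114,267). The one at (246,202) looks smallest. There is one rack at (351,228), and the white object at scene (82,138) isn't a rack. I'll measure these and check them in one enlarged crop.

```bash
python3 - <<'E'
from h import *
s=load('top0');C=cloud(s)
im=s['img'][:,:,::-1]
a=im[170:240,210:280];b=im[193:263,316:386]
cv2.imwrite('pics/crop1.png',cv2.resize(np.hstack([a,b]),(800,400),interpolation=cv2.INTER_CUBIC))
def fit(m):
    n,l,st,_=cv2.connectedComponentsWithStats(m.astype(np.uint8))[0:4]
    for i in range(1,n):
        if st[i,4]>120:
            P=C[l==i][:,:2].astype(np.float32); (c,r)=cv2.minEnclosingCircle(P); z=np.median(C[l==i][:,2])
            print(st[i,:5],'c',np.round(c,4),'r',round(r,4),'mean',P.mean(0).round(4),'z',z.round(4))
v=np.zeros(C.shape[:2],bool);v[115:330,50:460]=1
print('z table',np.median(C[120:130,100:200,2]))
print('plates');fit(v&(C[...,2]>.076)&(C[...,2]<.088))
print('all');fit(v&(C[...,2]>.02)&(C[...,2]<.2))
# rack by darkness
g=s['img'].max(2); r=np.zeros_like(v);r[200:255,325:380]=1
print('rack');fit(r&(g<110))
w=r&(C[...,2]>.03);print('handle',w.sum()); 
P=C[w][:,:2];print(P.mean(0),np.median(C[w][:,2]),C[w][:,2].max()); e=np.linalg.svd(P-P.mean(0))[2][0];print(e,np.ptp((P-P.mean(0))@e),np.degrees(np.arctan2(e[1],e[0])))
E
```

```text
z table 0.0008680982951574574
plates
[ 221  177   46   46 1251] c [0.5976 0.1378] r 0.0744 mean [0.5967 0.1375] z 0.0802
[107 286  32  26 182] c [0.2797 0.4953] r 0.0528 mean [0.2747 0.4914] z 0.078
all
[252 128  19  28 422] c [0.7935 0.0886] r 0.0306 mean [0.7825 0.0871] z 0.113
[354 140  23  27 439] c [ 0.7633 -0.2531] r 0.0313 mean [ 0.7529 -0.2479] z 0.1117
[ 221  177   48   61 2111] c [0.5788 0.1321] r 0.097 mean [0.5813 0.1336] z 0.0777
[142 186  23  22 402] c [0.61   0.4391] r 0.0364 mean [0.6062 0.4351] z 0.0543
[419 219  28  23 486] c [ 0.5157 -0.4708] r 0.0354 mean [ 0.5117 -0.4631] z 0.0873
[  77  236   73   79 4287] c [0.3474 0.5282] r 0.1256 mean [0.3555 0.522 ] z 0.1009
[ 178  246   68   82 3964] c [0.3192 0.2219] r 0.125 mean [0.3291 0.2195] z 0.1015
rack
[335 211  33  34 820] c [ 0.4178 -0.1207] r 0.2006 mean [ 0.5238 -0.2146] z 0.0063
handle 80
[ 0.487641   -0.17925779] 0.04752800848792986 1.4695385722398404
[ 0.72004121 -0.69393131] 0.36342963758481067 -43.9421171725374
```

View pics/crop1.png

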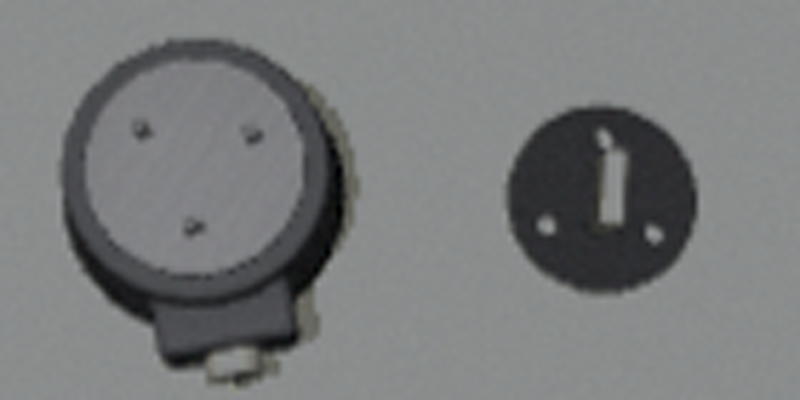

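The crop confirms both objects. The small warmer has its plate centre near crop (193,168), studs at (142,128), (253,132) and (193,227), and its knob towards the robot. The rack has its disc centre near (602,200), with holes at (546,225), (654,234) and (604,138). Next I'll measure them with a ray-plane projection.

```bash
cat >> h.py <<'E'
def ray(s,u,v,zw):
    f=s['img'].shape[0]/2/np.tan(np.radians(s['fov_y'])/2)
    R=cv2.Rodrigues(np.array(s['rvec'],float))[0];t=np.array(s['tvec']).ravel()
    d=np.stack([(np.asarray(u,float)-s['cx'])/f,(np.asarray(v,float)-s['cy'])/f,np.ones(np.shape(u))],-1)@R
    c=-R.T@t
    return c+d*((zw-c[2])/d[...,2])[...,None]
E
python3 - <<'E'
from h import *
def big(m):
    n,l,st,_=cv2.connectedComponentsWithStats(m.astype(np.uint8));i=1+np.argmax(st[1:,4]);k=(l==i).astype(np.uint8)
    cs,_=cv2.findContours(k,0,2);o=np.zeros_like(k);cv2.drawContours(o,cs,-1,1,-1);return o>0
from scipy.optimize import least_squares
def circ(P):
    r=least_squares(lambda q:np.hypot(P[:,0]-q[0],P[:,1]-q[1])-q[2],[*P.mean(0),.05],loss='soft_l1',f_scale=.001).x;return r
K=6
for n,cfg in {'top0':((246,200,30),(351,228,26)),}.items():
    s=load(n);g=cv2.resize(s['img'],None,fx=K,fy=K,interpolation=cv2.INTER_CUBIC).max(2)
    up=lambda y,x:((x+.5)/K-.5,(y+.5)/K-.5)
    (u,v,w),(u2,v2,w2)=cfg
    m=np.zeros(g.shape,bool);m[(v-w)*K:(v+w)*K,(u-w)*K:(u+w)*K]=1
    c=g[(v-4)*K:(v+4)*K,(u-4)*K:(u+4)*K];ring=g[181*K:183*K,244*K:248*K]; print('plate',np.median(c))
    d=np.zeros(g.shape,np.uint8);cv2.circle(d,(int(243.9*K),int(199.5*K)),int(21.5*K),1,-1)
    p=big((g>118)&(d>0))if 0 else None
    for zz,th in((.08,120),(.08,130)):
        p=big((g>th)&(d>0)); cs=cv2.findContours(p.astype(np.uint8),0,1)[0][0][:,0]
        P=ray(s,*up(cs[:,1],cs[:,0]),zz)[:,:2];print('plate',th,circ(P).round(4))
    cW=circ(P)
    d2=np.zeros_like(d);cv2.circle(d2,(int(243.9*K),int(199.5*K)),int(17*K),1,-1)
    n_,l,st,ce=cv2.connectedComponentsWithStats(((g<105)&(d2>0)).astype(np.uint8))
    for i in range(1,n_):
        if st[i,4]>20:
            X=ray(s,*up(ce[i][1],ce[i][0]),.089);dd=X[:2]-cW[:2];print('stud',ce[i]/K,st[i,4],X.round(4),np.hypot(*dd).round(4),np.degrees(np.arctan2(dd[1],dd[0])).round(1))
    m=np.zeros(g.shape,bool);m[(v2-w2)*K:(v2+w2)*K,(u2-w2)*K:(u2+w2)*K]=1
    p=big(m&(g<90));cs=cv2.findContours(p.astype(np.uint8),0,1)[0][0][:,0]
    P=ray(s,*up(cs[:,1],cs[:,0]),.005)[:,:2];R=circ(P);print('rack',R.round(4))
    pe=cv2.erode(p.astype(np.uint8),np.ones((13,13)))
    n_,l,st,ce=cv2.connectedComponentsWithStats(((g>85)&(pe>0)).astype(np.uint8))
    for i in range(1,n_):
        if st[i,4]>20:
            X=ray(s,*up(ce[i][1],ce[i][0]),.004);dd=X[:2]-R[:2];print('hole',ce[i]/K,st[i,4],X.round(4),np.hypot(*dd).round(4),np.degrees(np.arctan2(dd[1],dd[0])).round(1))
    C=cloud(s);z=C[...,2];w_=np.zeros(z.shape,bool);w_[210:246,335:368]=1;w_&=(z>.042)&(z<.055)
    P=C[w_][:,:2];e=np.linalg.svd(P-P.mean(0))[2][0];print('fin',w_.sum(),P.mean(0),z[w_].mean(),np.degrees(np.arctan2(e[1],e[0])),np.ptp((P-P.mean(0))@e))
E
```

```text
plate 133.0
plate 120 [0.5987 0.1381 0.0596]
plate 130 [0.5868 0.1391 0.0501]
stud [234.94791667 192.95710784] 272 [0.6157 0.1669 0.089 ] 0.0401 43.9
stud [254.47689076 193.95798319] 238 [0.6139 0.1047 0.089 ] 0.0437 -51.7
stud [244.01053284 209.93432466] 269 [0.5613 0.136  0.089 ] 0.0257 -173.1
rack [ 0.5261 -0.2162  0.0548]
hole [353.08854398 224.6142646 ] 2255 [ 0.5371 -0.2225  0.004 ] 0.0126 -29.6
hole [341.63586359 232.42849285] 303 [ 0.5099 -0.1841  0.004 ] 0.036 116.8
hole [360.39479905 233.94739953] 282 [ 0.5062 -0.2464  0.004 ] 0.0362 -123.4
fin 59 [ 0.5252537  -0.21551308] 0.04751481999114045 176.20877213824522 0.043846101294420584
```

Emit:
carry_out([
  {"translation":[42,-16.4,0],"roll":0},
  {"translation":[42,-16.4,0],"roll":0},
  {"translation":[42,-16.4,0],"roll":0},
  {"translation":[42,-16.4,0],"roll":0},
  {"translation":[42,-16.4,0],"roll":0},
  {"translation":[42,-16.4,0],"roll":0},
  {"translation":[42,-16.4,0],"roll":0},
  {"translation":[42,-16.4,0],"roll":0},
  {"translation":[42,-16.4,0],"roll":0},
  {"translation":[40,-16.4,0],"roll":0},
  {"translation":[0,0,35],"roll":8},
  {"translation":[0,0,35],"roll":8},
  {"translation":[0,0,30],"roll":8},
  {"translation":[0,0,0],"roll":0},
  {"translation":[0,0,0],"roll":0},
], hand=0)

```text
time: 1.98
tool_pos: [0.5267, -0.2165, 0.2037]
tool_rot: [[0.998, -0.061, 0.001], [-0.061, -0.998, -0.001], [0.001, 0.001, -1.0]]
force: [-0.3, -0.1, 0.6]
finger_gap: 0.995
grip_force: 0.0
```

Emit:
carry_out([
  {"translation":[-1,-0.5,25],"roll":0},
  {"translation":[0,0,25],"roll":0},
  {"translation":[0,0,20],"roll":0},
  {"translation":[0,0,12],"roll":0},
  {"translation":[0,0,9],"roll":0},
  {"translation":[0,0,0],"roll":0},
  {"translation":[0,0,0],"roll":0},
])

```text
time: 2.85
tool_pos: [0.5258, -0.2159, 0.1126]
tool_rot: [[0.998, -0.063, 0.001], [-0.063, -0.998, -0.001], [0.002, 0.001, -1.0]]
force: [0.0, -0.7, 0.2]
finger_gap: 0.998
grip_force: 0.0
```

Emit:
carry_out([
  {"translation":[0,0,0],"roll":0},
  {"translation":[0,0,0],"roll":0},
  {"translation":[0,0,0],"roll":0},
  {"translation":[0,0,0],"roll":0},
  {"translation":[0,0,0],"roll":0},
  {"translation":[0,0,0],"roll":0},
  {"translation":[0,0,0],"roll":0},
  {"translation":[0,0,0],"roll":0},
], hand=1, grip_force=25)

```text
time: 3.85
tool_pos: [0.5253, -0.2157, 0.1117]
tool_rot: [[0.998, -0.063, 0.0], [-0.063, -0.998, -0.0], [0.0, 0.0, -1.0]]
force: [-0.5, 0.1, -0.3]
finger_gap: 0.189
grip_force: 0.0
```

Emit:
carry_out([
  {"translation":[0,0,0],"roll":0},
  {"translation":[0,0,0],"roll":0},
  {"translation":[0,0,0],"roll":0},
  {"translation":[0,0,0],"roll":0},
])

```text
time: 4.35
tool_pos: [0.5253, -0.2158, 0.1117]
tool_rot: [[0.998, -0.063, -0.0], [-0.063, -0.998, -0.0], [0.0, 0.0, -1.0]]
force: [-0.2, -1.4, -0.2]
finger_gap: 0.147
grip_force: 25.0
```

Emit:
carry_out([
  {"translation":[0,0,-15],"roll":0},
  {"translation":[0,0,-35],"roll":0},
  {"translation":[0,0,-40],"roll":0},
  {"translation":[0,0,-40],"roll":0},
  {"translation":[0,0,-20],"roll":0},
  {"translation":[0,0,0],"roll":0},
  {"translation":[3,-20,0],"roll":0},
  {"translation":[6,-42,0],"roll":0},
  {"translation":[6,-42,0],"roll":0},
  {"translation":[6,-42,0],"roll":0},
  {"translation":[6,-42,0],"roll":0},
  {"translation":[6,-42,0],"roll":0},
  {"translation":[6,-42,0],"roll":0},
  {"translation":[6,-42,0],"roll":0},
  {"translation":[3,-25,0],"roll":0},
  {"translation":[2,-17.7,0],"roll":0},
  {"translation":[0,0,0],"roll":0},
])

```text
time: 6.48
tool_pos: [0.5971, 0.1386, 0.2603]
tool_rot: [[0.998, -0.061, -0.003], [-0.061, -0.998, -0.0], [-0.002, 0.0, -1.0]]
force: [-0.2, -1.0, -2.3]
finger_gap: 0.145
grip_force: 25.0
```

Emit:
carry_out([
  {"translation":[0,0,0],"roll":-8},
  {"translation":[0,0,0],"roll":-9},
  {"translation":[0,0,0],"roll":-9},
  {"translation":[0,0,0],"roll":-9},
  {"translation":[0,0,0],"roll":-9},
  {"translation":[0,0,0],"roll":-9},
  {"translation":[0,0,0],"roll":-9},
  {"translation":[0,0,0],"roll":0},
  {"translation":[0,0,0],"roll":0},
  {"translation":[0,0,0],"roll":0},
])

```text
time: 7.72
tool_pos: [0.5977, 0.1369, 0.2616]
tool_rot: [[0.526, 0.851, -0.0], [0.851, -0.526, -0.0], [-0.0, 0.0, -1.0]]
force: [-0.6, 0.7, -2.4]
finger_gap: 0.144
grip_force: 25.0
```

```bash
python3 - <<'E'
from h import *
s=snap('scene','scene1');t=snap('top','top1')
a=cv2.resize(s['img'][140:240,250:350,::-1],(400,400),interpolation=cv2.INTER_CUBIC)
b=cv2.resize(t['img'][150:250,200:300,::-1],(400,400),interpolation=cv2.INTER_CUBIC)
cv2.imwrite('pics/crop2.png',np.hstack([a,b]))
q=bot.state();print(q['time'],q['tool_pos'],q['tool_rot'].round(3),q['force'],q['torque'])
E
```

```text
7.825 [0.59768628 0.13705507 0.26165929] [[ 0.525  0.851  0.   ]
 [ 0.851 -0.525 -0.   ]
 [-0.     0.    -1.   ]] [-0.4604706   0.89780428 -2.29347264] [-0.01834644 -0.07069038 -0.03923961]
```

View pics/crop2.png

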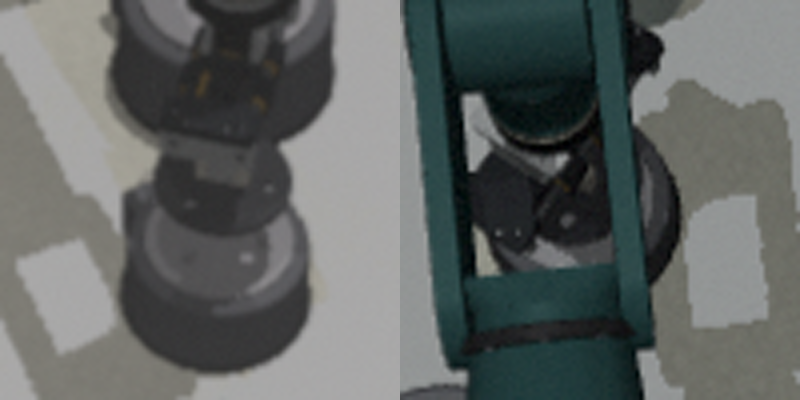

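The rack hangs level over the plate. In the scene view its holes are at crop (188,204) and (268,190), with studs showing below at (188,257) and (247,258). I'll descend to just above the stud tips.

Emit:
carry_out([
  {"translation":[0,0,20],"roll":0},
  {"translation":[0,0,15],"roll":0},
  {"translation":[0,0,10],"roll":0},
  {"translation":[0,0,5],"roll":0},
  {"translation":[0,0,2],"roll":0},
  {"translation":[0,0,0],"roll":0},
  {"translation":[0,0,0],"roll":0},
])

```text
time: 8.7
tool_pos: [0.598, 0.1372, 0.2103]
tool_rot: [[0.524, 0.852, 0.001], [0.852, -0.524, 0.0], [0.001, 0.001, -1.0]]
force: [0.0, -0.8, -2.3]
finger_gap: 0.144
grip_force: 25.0
```

Emit:
carry_out([
  {"translation":[0,0,1],"roll":0},
  {"translation":[0,0,1],"roll":0},
  {"translation":[0,0,1],"roll":0},
  {"translation":[0,0,0],"roll":0},
])

```text
time: 9.2
tool_pos: [0.5976, 0.1371, 0.2065]
tool_rot: [[0.524, 0.852, -0.0], [0.852, -0.524, -0.0], [-0.0, -0.0, -1.0]]
force: [0.5, -0.3, -2.5]
finger_gap: 0.146
grip_force: 25.0
```

Emit:
carry_out([
  {"translation":[0,0,1],"roll":0},
  {"translation":[0,0,1],"roll":0},
  {"translation":[0,0,0],"roll":0},
])

```text
time: 9.57
tool_pos: [0.5976, 0.1372, 0.2045]
tool_rot: [[0.524, 0.852, -0.0], [0.852, -0.524, -0.0], [-0.0, -0.0, -1.0]]
force: [-0.3, -0.2, -2.1]
finger_gap: 0.149
grip_force: 25.0
```

Emit:
carry_out([
  {"translation":[0,0,1],"roll":0},
  {"translation":[0,0,1],"roll":0},
  {"translation":[0,0,0],"roll":0},
])

```text
time: 9.95
tool_pos: [0.5976, 0.1371, 0.2025]
tool_rot: [[0.524, 0.852, -0.0], [0.852, -0.524, -0.0], [-0.0, -0.0, -1.0]]
force: [-0.2, -1.1, -1.2]
finger_gap: 0.15
grip_force: 25.0
```

Emit:
carry_out([
  {"translation":[0,0,1],"roll":0},
  {"translation":[0,0,0],"roll":0},
])

```text
time: 10.2
tool_pos: [0.5977, 0.1372, 0.2015]
tool_rot: [[0.524, 0.852, -0.0], [0.852, -0.524, -0.0], [-0.0, -0.0, -1.0]]
force: [0.3, -0.4, -2.0]
finger_gap: 0.148
grip_force: 25.0
```

Emit:
carry_out([
  {"translation":[0,0,1],"roll":0},
  {"translation":[0,0,1],"roll":0},
  {"translation":[0,0,0],"roll":0},
])

```text
time: 10.58
tool_pos: [0.5976, 0.1371, 0.1995]
tool_rot: [[0.524, 0.852, -0.0], [0.852, -0.524, -0.0], [-0.0, -0.0, -1.0]]
force: [-0.7, 0.2, -2.9]
finger_gap: 0.146
grip_force: 25.0
```

```bash
python3 - <<'E'
from h import *
s=snap('scene','scene2')
cv2.imwrite('pics/crop3.png',cv2.resize(s['img'][165:240,260:350,::-1],(720,600),interpolation=cv2.INTER_CUBIC))
q=bot.state();print(q['tool_pos'],q['force'],q['torque'])
E
```

```text
[0.59766178 0.13717377 0.1995624 ] [-0.65957355  0.1114525  -2.10643896] [-0.01199071 -0.07957052 -0.01256634]
```

View pics/crop3.png

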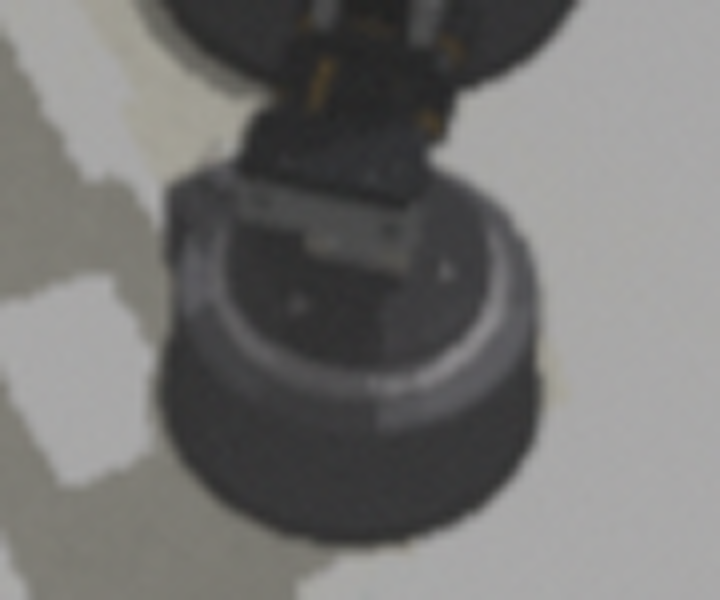

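The rack sits concentric and low over the plate, with stud tips showing in the holes at (298,303) and (445,270) and no reaction force. I'll continue sliding it down.

Emit:
carry_out([
  {"translation":[0,0,1],"roll":0},
  {"translation":[0,0,1],"roll":0},
  {"translation":[0,0,1],"roll":0},
  {"translation":[0,0,0],"roll":0},
])

```text
time: 11.12
tool_pos: [0.5976, 0.1372, 0.1965]
tool_rot: [[0.524, 0.852, -0.0], [0.852, -0.524, -0.0], [-0.0, -0.0, -1.0]]
force: [-0.1, -0.3, -2.0]
finger_gap: 0.146
grip_force: 25.0
```

Emit:
carry_out([
  {"translation":[0,0,1],"roll":0},
  {"translation":[0,0,1],"roll":0},
  {"translation":[0,0,1],"roll":0},
  {"translation":[0,0,0],"roll":0},
])

```text
time: 11.62
tool_pos: [0.5976, 0.1372, 0.1935]
tool_rot: [[0.524, 0.852, -0.0], [0.852, -0.524, -0.0], [-0.0, -0.0, -1.0]]
force: [0.3, 0.0, -1.3]
finger_gap: 0.149
grip_force: 25.0
```

Emit:
carry_out([
  {"translation":[0,0,0.8],"roll":0},
  {"translation":[0,0,0.5],"roll":0},
  {"translation":[0,0,0],"roll":0},
])

```text
time: 12.0
tool_pos: [0.5977, 0.1372, 0.1923]
tool_rot: [[0.524, 0.852, -0.0], [0.852, -0.524, -0.0], [-0.0, -0.0, -1.0]]
force: [-0.1, 0.2, -2.0]
finger_gap: 0.146
grip_force: 25.0
```

Emit:
carry_out([
  {"translation":[0,0,0.4],"roll":0},
  {"translation":[0,0,0.3],"roll":0},
  {"translation":[0,0,0],"roll":0},
])

```text
time: 12.38
tool_pos: [0.5977, 0.1372, 0.1917]
tool_rot: [[0.524, 0.852, 0.0], [0.852, -0.524, -0.0], [-0.0, 0.0, -1.0]]
force: [0.4, 0.7, -2.9]
finger_gap: 0.148
grip_force: 25.0
```

Emit:
carry_out([
  {"translation":[0,0,0.3],"roll":0},
  {"translation":[0,0,0.3],"roll":0},
  {"translation":[0,0,0],"roll":0},
])

```text
time: 12.75
tool_pos: [0.5977, 0.1372, 0.1917]
tool_rot: [[0.524, 0.852, 0.0], [0.852, -0.524, -0.0], [0.0, 0.0, -1.0]]
force: [-0.9, -0.2, 2.0]
finger_gap: 0.148
grip_force: 25.0
```

Contact is at about 4 N with TCP z at 0.1917, which is exactly plate height. The rack is home, so I'll release it.

Emit:
carry_out([
  {"translation":[0,0,-0.3],"roll":0},
  {"translation":[0,0,0],"roll":0},
  {"translation":[0,0,0],"roll":0},
  {"translation":[0,0,0],"roll":0},
  {"translation":[0,0,0],"roll":0},
  {"translation":[0,0,0],"roll":0},
], hand=0.65)

```text
time: 13.5
tool_pos: [0.5977, 0.1372, 0.1914]
tool_rot: [[0.524, 0.852, 0.0], [0.852, -0.524, -0.0], [-0.0, 0.0, -1.0]]
force: [0.6, -0.4, 0.0]
finger_gap: 0.347
grip_force: 0.0
```

Emit:
carry_out([
  {"translation":[0,0,-5],"roll":0},
  {"translation":[0,0,-15],"roll":0},
  {"translation":[0,0,-30],"roll":0},
  {"translation":[0,0,-40],"roll":0},
  {"translation":[0,0,-40],"roll":0},
  {"translation":[-10,35,0],"roll":0},
  {"translation":[-20,-20,0],"roll":0},
  {"translation":[-40,-20,0],"roll":0},
  {"translation":[-40,0,0],"roll":0},
  {"translation":[-40,0,0],"roll":0},
  {"translation":[-40,0,0],"roll":0},
  {"translation":[0,0,0],"roll":0},
  {"translation":[0,0,0],"roll":0},
])

```text
time: 15.12
tool_pos: [0.4942, -0.0217, 0.3224]
tool_rot: [[0.524, 0.852, 0.002], [0.852, -0.524, 0.0], [0.001, 0.002, -1.0]]
force: [0.2, 1.1, 0.1]
finger_gap: 0.348
grip_force: 0.0
```

```bash
python3 - <<'E'
from h import *
s=snap('scene','scene3')
cv2.imwrite('pics/crop4.png',cv2.resize(s['img'][165:240,260:350,::-1],(720,600),interpolation=cv2.INTER_CUBIC))
C=cloud(s);d=np.hypot(C[...,0]-.598,C[...,1]-.137)
m=(d<.052)&(d>.042);P=C[m];a=np.c_[P[:,:2]-[.598,.137],np.ones(len(P))]
print(m.sum(),np.median(P[:,2]),np.linalg.lstsq(a,P[:,2],rcond=None)[0],bot.state()['tool_pos'])
E
```

```text
223 0.08392576992046559 [-3.04743959 -0.03225532  0.01415554] [ 0.49430476 -0.0213935   0.32207189]
```

View pics/crop4.png

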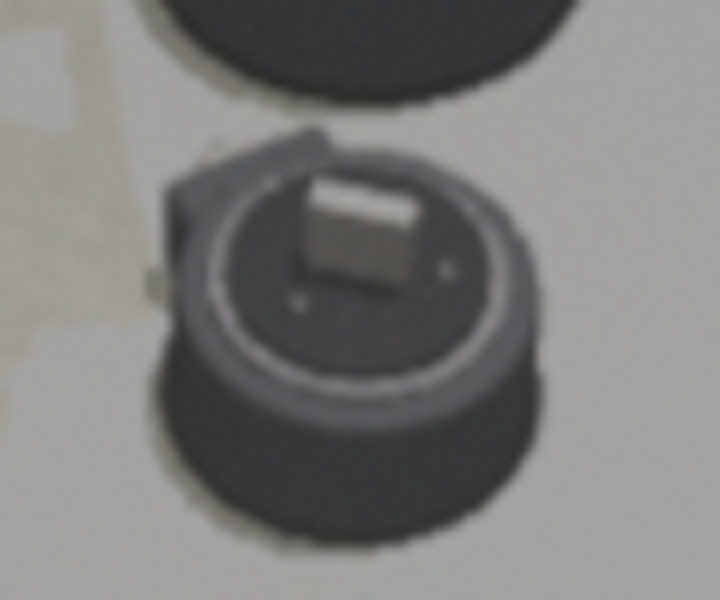

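The rack lies flat and concentric on the plate, with stud tips in the holes at (298,303) and (445,270). Its top face reads about 84 mm, against the expected 86 mm. The gripper is well clear.

```bash
python3 -c "
from rig import bot
print(bot.close_job())"
```

```text
the job is handed in; nothing more can be done
None
```

I put the rack flat and fully home on the smallest warmer with the studs through its holes, let go and handed the job in; contact was only about 4–5 N, and no verdict came back.

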